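# Draw the white tile from under the tip boxes and slide it home in the titration stand

### The arm

A 6-joint arm with a two-finger parallel gripper is mounted at the origin on the work surface. World frame = base frame: x ahead of the robot, y to its left, z up, the work surface at z = 0. Lengths are in mm, angles in degrees, forces in N, time in s.
With the tool pointing down it reaches from about 350 to 850 mm from the base axis. Payload 8.1 kg.
Tool frame: the origin (TCP) lies at the very end of the fingers, on their centre line; the grasp point (between the pads) lies 19 mm behind it (r.grip_depth is the distance from the TCP to the grasp point, in mm); y points along the fingers, z is the direction in which the jaws open and shut, and the axes are right-handed (so a half turn about y gives the same grasp; the last joint's range is limited). The gripper opens to 85 mm and grips with 20 to 120 N. Pads are 22 mm wide; open, the fingers measure 114 mm over their backs; the gripper's body (76 mm by 85 mm) begins 54 mm behind the grasp point. The pads swing forward as they close: fully open they stand 13 mm farther back than shut.
Start: joints at [68.274, 7.471, 85.268, -0, 87.261, -4.893], TCP at [173.733, 574.301, 231.292] pointing down, gripper open.
Joint ranges: [-169.43, 169.43], [-51.17, 129.36], [1.28, 143.12], [-76.62, 256.62], [0, 156.53], [-152.29, 152.29]. Speed limits (degrees/s): [136.94, 136.94, 159.86, 180, 180, 180].

### API

Orientations are given as [roll, pitch, yaw] about the fixed x, y, z axes, in that order (R = Rz(yaw) Ry(pitch) Rx(roll)).
In Python, from bench import readout, eyes, r gives the robot as it stands. The module is installed in compiled form; this text tells all that it offers.
- The arm moves only by the tool move_arm, never from a script. Its argument "motion" is text: rows parted by semicolons, each of 6 numbers parted by spaces: the shift along the world's x, y, z in cm, then the turn, a rotation vector about the world's x, y, z in degrees. A call has 1 to 10 rows; each row is the pose to reach, as a shift and turn from the pose commanded when the call began; what a row does not reach only later rows make up. A row lasts 1/12 s, in which the tool goes at most 41.7 mm and 7.16 degrees, less where a joint would pass 70% of its speed; a pose out of reach is approached as far as the arm can. A call with a gripper value outside its range is refused whole. "fingers" is the finger opening in cm, from 0 to 8.54, set as the call begins (left out, the last holds). The fingers move at their own pace and stop on an object; "squeeze" is the grip in N (left out, the last holds). Time passes only in rows, so rows that repeat a pose let the fingers close. It gives the time, the measured TCP pose, the force and the opening at its end, in the units of the state.
- readout.sense(): the state, without advancing time (a new reading comes with each control period).
- eyes.snapshot(name): name is "scene" or "side" or "wrist"; returns a dict with "image" (384x512x3 uint8, blue, green, red), "fx", "fy", "cx", "cy" (pixels), "world_to_cam" (4x4, takes a point from world to camera coordinates). Camera axes: x right, y down, z forward; pixel columns grow to the right and rows downward; lengths in mm; the calibration is good to about 2 mm. A picture is of the moment at which its call begins. There is no depth.
- r.hand_in(): hands the job in, once; it reports no verdict.
The state is a dict: "time": time; "joint_pos": joint angles; "qd": joint speeds; "joint_efforts": joint torques, N m; "tool_pos": TCP position; "tcp_rot": TCP orientation; "ft_force": force on the tool from outside, world axes, zero at the start; "wrist_torque": the same for the moment, N m; "finger_gap": finger opening in mm.
Only numpy, scipy, OpenCV 4.12 (cv2) and the standard library are available. Lean on these libraries where they do the work, as an engineer would, in place of code of your own. Each camera call takes 0.05 s, during which the arm holds its last target. There are 200 camera calls.

### The job

The white tile is trapped under a stack of three pipette-tip boxes behind the guard rail. Draw it out to the front under the rail, leaning on it lightly because it cracks easily, so that the boxes stay stacked and settle upright where they stand. Then slide it in square between the two feet of the titration stand until its edge is right up against the stand's crosspiece, leaving the bottle, the flask and the tube rack where they are.

Things in the scene. Friction and masses are not known exactly. Their poses are not given: they have to be found in the camera images.
- tile_top (a point): Centre of the top of the loose white ceramic tile lying flat on the bench: 150 mm long (x), 100 wide (y), 6.5 thick, 220 g. x points from its bare end to the end under the boxes; 67 to 77 mm lie bare before the rail. Too wide to pinch. Fingertips pressing on its glaze (friction 0.8) with 12 to 20 N carry it along even under the boxes; it slides on bench and box (friction 0.3). Cracks above 30 N.
- tile_end (a point): Middle of the upper edge of the tile's bare end, 75 mm from its centre (towards the tile's -x), 6.5 mm above the bench; same axes as the tile. Drawn endways by pressing near this end the tile follows straight; dragged sideways it swings round unless it is pressed at its middle. A quick touch-down (over 20 mm/s) can already crack it.
- gallery: Fixed chrome guard rail. Origin on the bench below the middle of the front rail; x points back into the bay, away from the robot. Front rail: 10 mm round bar along y, 260 mm long, underside 23 mm and top 33 mm above the bench; side rails run 140 mm back from its ends. Corner posts 42 mm high on flanges 26 mm wide, 4 high. Open at the back. The tile passes under the front rail, the boxes cannot.
- tipbox1: Lowest of three equal grey and frosted pipette-tip boxes, each 84 mm deep (x), 120 mm wide (y), 60 mm high, 120 to 190 g. Origin: centre of its underside. It stands on the tile, 2 to 5 mm behind the front rail; rests on the bench (6.5 mm lower) once the tile is out.
- tipbox2: Middle tip box, standing loosely on tipbox1. Origin: centre of its underside.
- tipbox3: Top tip box, standing loosely on tipbox2; the top of the stack is about 187 mm above the bench at the start. Origin: centre of its underside.
- stand_place (a point): Where the centre of the tile's top belongs in the fixed titration stand (6.5 mm above the bench). x points from the open side between the feet to the crosspiece, away from the robot. The crosspiece, 14 mm high, has its stopping face 75 mm ahead (+x). Feet 14 mm high run from it back to x = -16 mm; free width between them 118 mm at the crosspiece, 140 mm at the tips. Either tile end may go first.
- stand_rod (a point): Foot of the stand's upright 12 mm rod, at bench height, 95 mm beyond stand_place (+x): 444 mm high, in a boss 34 mm wide and 30 mm high. Its clamp, 370 mm up, points away to the rear.
- reagent_bottle: Bystander: closed glass bottle, 60 mm wide, 125 mm high, inside the guard rail beside the boxes. Origin: centre of its underside.
- flask: Bystander: small conical flask, 64 mm wide, 85 mm high, beside the stand on its +y side. Origin: centre of its underside.
- tube_rack: Bystander: white tube rack 60 x 150 mm, 58 mm high, far to the robot's right. Origin: centre of its underside.
Not all that is in view belongs to the job. What is shaped like the tipbox3 but brown or red is not meant.

How it is judged:
By the outcome, as a careful person would: the job done as asked, in the order asked, and still so for the second after the job is handed in, with the robot touching nothing.
It also fails if it takes over 72 s, if anything falls off the work surface, if the arm or the gripper's body presses on something with over 40 N, if the wrist force passes 120 N, or if a joint passes its speed limit or range.

## Working session

There is one attempt and no reset: what is moved stays moved. The work goes in short steps, Python scripts to look and compute and a tool call to move; the robot and the scene stay as the last step left them, time stands still between calls to the robot, and variables do not carry over. Pictures are saved under pics/ and viewed, about 8 in all and at most 12, crops included, and the job is handed in when it is done.

Besides the shell and the picture viewer there is one more tool, called after "Request:" as name(argument=value, ...), one argument or row to a line, values as JSON. move_arm: Moves the arm, as the interface text tells. Its arguments: {"type":"object","properties":{"motion":{"type":"string"},"fingers":{"type":"number"},"squeeze":{"type":"number"}},"required":["motion"]}

```bash
mkdir -p pics; cat > h.py <<'E'
import numpy as np, cv2
from bench import readout, eyes, r
def snap(n,f):
    s=eyes.snapshot(n); cv2.imwrite('pics/'+f,s['image']); np.save('pics/'+f+'.npy',s,allow_pickle=True); return s
def load(f): return np.load('pics/'+f+'.npy',allow_pickle=True).item()
def ray(s,u,v,z):
    T=np.array(s['world_to_cam']); R=T[:3,:3]; c=-R.T@T[:3,3]
    d=R.T@np.array([(u-s['cx'])/s['fx'],(v-s['cy'])/s['fy'],1]); return c+d*(z-c[2])/d[2]
def proj(s,p):
    q=np.array(s['world_to_cam'])@np.r_[p,1]; return np.array([s['fx']*q[0]/q[2]+s['cx'],s['fy']*q[1]/q[2]+s['cy']])
E
python3 - <<'E'
from h import *
a=snap('scene','a.png');b=snap('side','b.png');c=snap('wrist','c.png')
for s in(a,b,c): T=np.array(s['world_to_cam']);print(-T[:3,:3].T@T[:3,3],T[2,:3],s['fx'])
cv2.imwrite('pics/ab.png',np.vstack([np.hstack([a['image'],b['image']])])[:, :] if 0 else cv2.resize(a['image'],(800,600)))
cv2.imwrite('pics/b2.png',cv2.resize(b['image'],(800,600)))
s=readout.sense();print(s)
E
```

```text
[1428.24229756  464.90229333 1290.56563359] [-0.55190393 -0.36806777 -0.74828349] 453.5911005817822
[  13.65729212 -905.24542932  917.36900816] [ 0.43642088  0.61987957 -0.65213966] 366.1242260668991
[108.9888457  592.18063086 372.60305863] [ 0.254619   -0.07915552 -0.96379644] 295.8087761564412
{'time': 0.15, 'joint_pos': array([ 6.82760888e+01,  7.50821346e+00,  8.53152919e+01,  1.98227689e-03,
        8.72606645e+01, -4.89257274e+00]), 'qd': array([ 0.03717146, -0.1064501 , -0.1958994 , -0.04212612,  0.048247  ,
        0.09289471]), 'joint_efforts': array([ 1.07569340e-03, -5.70069981e+01, -5.01154268e+01, -2.11857569e-04,
        9.69927554e-03, -1.09698738e-04]), 'tool_pos': array([173.53833998, 573.91556532, 230.45034473]), 'tcp_rot': array([-9.00836943e+01,  9.15130793e-03, -1.68314413e+01]), 'ft_force': array([-0.04202562, -0.01512745,  0.75500748]), 'wrist_torque': array([-0.01842859,  0.01817973, -0.00942326]), 'finger_gap': 85.29506540161039}
```

View pics/ab.png

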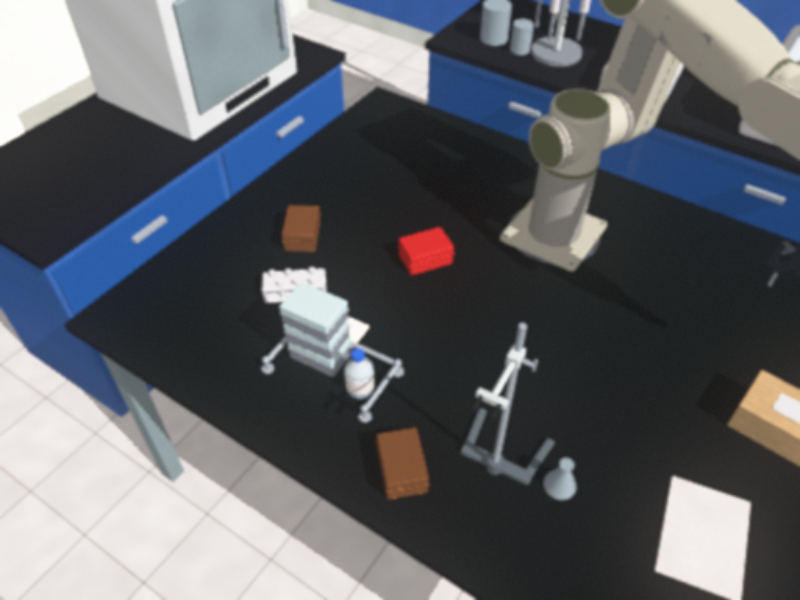

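View pics/b2.png

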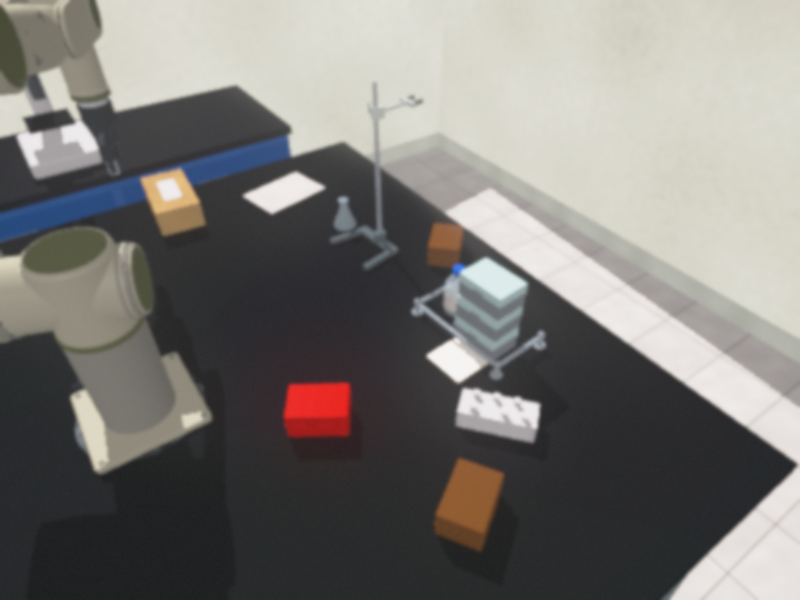

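The scene view shows the stack at (315,330), with the stand base at (500,460). The side view shows the bare tile end at (458,358), the front rail from (418,303) to (495,372), and the stand base at (375,245). I'll enlarge both regions.

```bash
python3 - <<'E'
from h import *
a=load('a.png');b=load('b.png')
def crop(s,u,v,w,h,k): return cv2.resize(s['image'][v:v+h,u:u+w],(w*k,h*k),interpolation=cv2.INTER_CUBIC)
# side tile/rail crop (255,165,100,80), side stand crop(200,130,67,50)->, scene stand crop(285,250,100,75)
top=np.hstack([crop(b,255,170,100,75,4),crop(b,200,120,100,75,4)])
bot=np.hstack([crop(a,285,250,100,75,4),crop(a,160,180,100,75,4)])
cv2.imwrite('pics/d.png',np.vstack([top,bot]))
hsv=cv2.cvtColor(b['image'],cv2.COLOR_BGR2HSV)
m=((hsv[...,1]<40)&(hsv[...,2]>185)).astype(np.uint8); m[:,:265]=0;m[:,315:]=0;m[:210]=0;m[246:]=0
n,l,st,_=cv2.connectedComponentsWithStats(m);i=1+st[1:,4].argmax();print(st)
c=cv2.findContours((l==i).astype(np.uint8),0,1)[0][0]
q=cv2.approxPolyDP(c,2.5,True)[:,0];print(q)
for u,v in q:print(ray(b,u,v,6.5).round(1))
E
```

```text
[[     0      0    512    384 196042]
 [   274    216     36     29    566]]
[[291 216]
 [274 228]
 [293 244]
 [309 231]]
[ 641.  -211.1    6.5]
[ 556.5 -223.1    6.5]
[ 564.  -316.7    6.5]
[ 645.1 -302.9    6.5]
```

View pics/d.png

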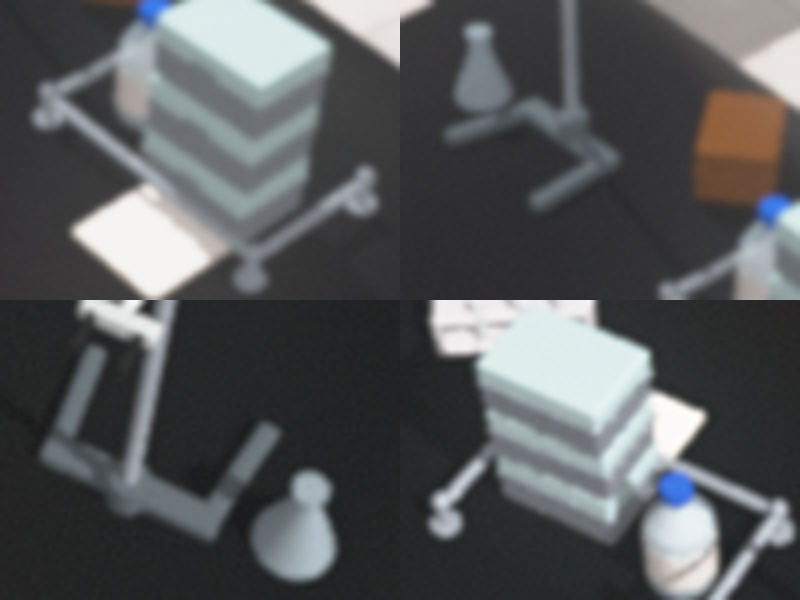

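The side crop shows the tile's bare end, with the left and right rail posts at (45,90) and (252,240). The stand crops show both feet clearly, the crosspiece and the boss. Next I'll work out coordinates from these.

```bash
python3 - <<'E'
from h import *
a=load('a.png');b=load('b.png')
def S(n,s,o,pts,z):
    for p in pts: print(n,p,ray(s,o[0]+p[0]/4,o[1]+p[1]/4,z)[:2].round(0))
S('postflange side',b,(255,170),[(250,272),(48,115),(360,195)],4)
S('posttop side',b,(255,170),[(252,240),(47,90),(365,172)],42)
S('stand side Ltip,Lcorner,Rcorner,Rtip,boss',b,(200,120),[(50,135),(130,103),(212,158),(138,203)],14)
S('boss',b,(200,120),[(171,115)],30)
S('stand scene',a,(285,250),[(97,52),(45,150),(210,232),(275,125)],14)
S('boss',a,(285,250),[(125,180)],30)
S('flask base',a,(285,250),[(295,255)],0);S('flask base',b,(200,120),[(82,103)],0)
S('tile sc',a,(160,180),[(305,113),(257,92)],6.5)
S('box3 top scene',a,(160,180),[(78,62),(135,8),(252,55),(200,118)],187)
S('box3 top side',b,(255,170),[(162,10),(265,92),(328,45)],187)
E
```

```text
postflange side (250, 272) [ 649. -342.]
postflange side (48, 115) [627. -86.]
postflange side (360, 195) [ 789. -330.]
posttop side (252, 240) [ 648. -340.]
posttop side (47, 90) [621. -91.]
posttop side (365, 172) [ 781. -336.]
stand side Ltip,Lcorner,Rcorner,Rtip,boss (50, 135) [601. 276.]
stand side Ltip,Lcorner,Rcorner,Rtip,boss (130, 103) [704. 279.]
stand side Ltip,Lcorner,Rcorner,Rtip,boss (212, 158) [719. 140.]
stand side Ltip,Lcorner,Rcorner,Rtip,boss (138, 203) [614. 119.]
boss (171, 115) [715. 213.]
stand scene (97, 52) [621. 137.]
stand scene (45, 150) [726. 149.]
stand scene (210, 232) [717. 293.]
stand scene (275, 125) [601. 292.]
boss (125, 180) [723. 219.]
flask base (295, 255) [690. 355.]
flask base (82, 103) [670. 329.]
tile sc (305, 113) [ 557. -210.]
tile sc (257, 92) [ 562. -263.]
box3 top scene (78, 62) [ 740. -302.]
box3 top scene (135, 8) [ 666. -302.]
box3 top scene (252, 55) [ 653. -188.]
box3 top scene (200, 118) [ 731. -182.]
box3 top side (162, 10) [ 656. -200.]
box3 top side (265, 92) [ 655. -324.]
box3 top side (328, 45) [ 735. -311.]
```

Request:
move_arm(
  motion="4.1 -8.4 -0.8 0 0 3;8 -17 -1.6 0 0 6;12 -25 -2.5 0 0 9;16 -33 -3.3 0 0 12;20 -41 -4 0 0 15;24 -49 -5 0 0 18;28 -57 -6 0 0 20;32 -65 -7 0 0 22;36 -74 -8 0 0 22;40.8 -84 -8 0 0 22",
  fingers=4.5,
)

```text
time: 0.98
tool_pos: [355.6, 199.4, 192.9]
tcp_rot: [-90.0, -0.0, 5.2]
ft_force: [1.6, 0.2, 0.2]
finger_gap: 44.6
```

```bash
python3 - <<'E'
from h import *
a=load('a.png');im=cv2.cvtColor(a['image'],cv2.COLOR_BGR2HSV)
m=((im[...,1]>200)&(im[...,2]>120)&((im[...,0]<4)|(im[...,0]>176))).astype(np.uint8)
n,l,st,c=cv2.connectedComponentsWithStats(m);print(st[1:])
i=1+st[1:,4].argmax();q=cv2.approxPolyDP(cv2.findContours((l==i).astype(np.uint8),0,1)[0][0],2,True)[:,0]
for u,v in q: print(ray(a,u,v,0)[:2].round(),ray(a,u,v,60)[:2].round())
E
```

```text
[]Traceback (most recent call last):
  File "<stdin>", line 5, in <module>
ValueError: attempt to get argmax of an empty sequence
```

Request:
move_arm(
  motion="22 -46 -4.3 0 0 0;22 -46 -4.3 0 0 0;22 -46 -4.3 0 0 0;22 -46 -4.3 0 0 0;22 -46 -4.3 0 0 0;22 -46 -4.3 0 0 0;22 -46 -4.3 0 0 0;22 -46 -4.3 0 0 0;22 -46 -4.3 0 0 0;22 -46 -4.3 0 0 0",
)

```text
time: 1.82
tool_pos: [534.8, -175.4, 157.7]
tcp_rot: [-90.0, 0.0, 5.1]
ft_force: [1.5, -0.3, 0.8]
finger_gap: 44.8
```

```bash
python3 - <<'E'
from h import *
a=load('a.png');im=a['image'].astype(int)
m=((im[...,2]>120)&(im[...,1]<50)&(im[...,0]<50)).astype(np.uint8)
n,l,st,c=cv2.connectedComponentsWithStats(m)
i=1+st[1:,4].argmax();q=cv2.approxPolyDP(cv2.findContours((l==i).astype(np.uint8),0,1)[0][0],2,True)[:,0]
for u,v in q: print((u,v),ray(a,u,v,0)[:2].round(),ray(a,u,v,60)[:2].round())
E
```

```text
(np.int32(281), np.int32(145)) [ 157. -263.] [ 216. -230.]
(np.int32(255), np.int32(153)) [ 261. -327.] [ 315. -290.]
(np.int32(263), np.int32(175)) [ 351. -228.] [ 401. -195.]
(np.int32(289), np.int32(167)) [ 253. -165.] [ 307. -136.]
(np.int32(290), np.int32(158)) [ 205. -190.] [ 262. -159.]
```

Request:
move_arm(
  motion="2 -4.2 -1 0 0 0;4 -8 -2 0 0 0;4.5 -9 -4 0 0 0;4.5 -9 -5 0 0 0;4.5 -9 -5 0 0 0",
)

```text
time: 2.23
tool_pos: [577.2, -263.0, 103.8]
tcp_rot: [-89.8, 0.3, 5.1]
ft_force: [-0.6, 0.6, -0.8]
finger_gap: 45.1
```

```bash
python3 - <<'E'
from h import *
s=snap('wrist','w1.png');t=readout.sense();print(t['tool_pos'],t['tcp_rot'])
print(proj(s,t['tool_pos']),proj(s,[560,-268,6.5]))
cv2.imwrite('pics/w1b.png',cv2.resize(s['image'],(800,600)))
E
```

```text
[ 577.81922217 -262.27816017  105.73400797] [-89.81689687   0.23741238   5.13141556]
[259.89690797 246.62154276] [252.75030912 173.54301103]
```

View pics/w1b.png

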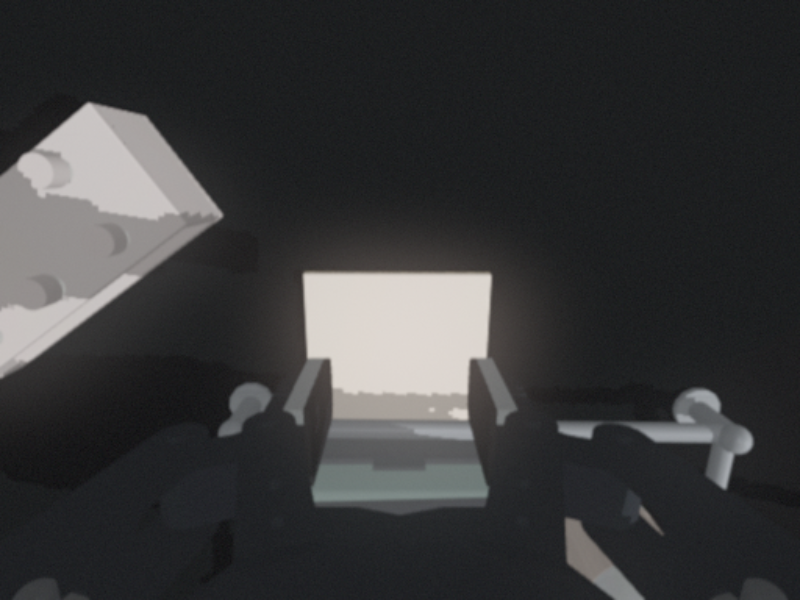

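The wrist view shows the tile's bare edge level at row 272, from column 304 to 491. The fingers straddle its middle, and the tube rack is to the left, clear of the arm.

```bash
python3 - <<'E'
from h import *
s=load('w1.png')
for p in[(304,271.5),(491,271.5)]: print(ray(s,p[0]*.64,p[1]*.64,6.5))
print(readout.sense()['tool_pos'],readout.sense()['ft_force'])
E
```

```text
[ 564.32369883 -315.86235965    6.5       ]
[ 555.79757967 -217.29822057    6.5       ]
[ 577.81922217 -262.27816017  105.73400797] [-0.64211365  0.22518152 -0.15498168]
```

Request:
move_arm(
  motion="0 0 -1 0 0 0;0.1 -0.1 -2 0 0 0;0.1 -0.1 -3 0 0 0;0.2 -0.2 -4 0 0 0;0.3 -0.2 -5 0 0 0;0.3 -0.2 -6 0 0 0;0.3 -0.2 -7 0 0 0;0.3 -0.2 -7.8 0 0 0;0.3 -0.2 -8.3 0 0 0;0.3 -0.2 -8.5 0 0 0",
)

```text
time: 3.12
tool_pos: [581.9, -264.9, 21.8]
tcp_rot: [-89.9, 0.1, 5.2]
ft_force: [0.7, 0.1, 0.4]
finger_gap: 45.1
```

Request:
move_arm(
  motion="0 0 -0.1 0 0 0;0 0 -0.2 0 0 0;0 0 -0.3 0 0 0;0 0 -0.4 0 0 0;0 0 -0.5 0 0 0;0 0 -0.6 0 0 0;0 0 -0.7 0 0 0;0 0 -0.8 0 0 0;0 0 -0.9 0 0 0;0 0 -1 0 0 0",
)

```text
time: 3.95
tool_pos: [582.6, -265.3, 13.2]
tcp_rot: [-90.0, -0.0, 5.2]
ft_force: [0.4, -0.6, 0.1]
finger_gap: 44.9
```

Request:
move_arm(
  motion="0 0 -0.06 0 0 0;0 0 -0.12 0 0 0;0 0 -0.18 0 0 0;0 0 -0.24 0 0 0;0 0 -0.3 0 0 0;0 0 -0.36 0 0 0;0 0 -0.42 0 0 0;0 0 -0.46 0 0 0;0 0 -0.46 0 0 0;0 0 -0.46 0 0 0",
)

```text
time: 4.78
tool_pos: [582.6, -265.3, 8.7]
tcp_rot: [-90.0, 0.0, 5.2]
ft_force: [0.4, 0.2, 0.7]
finger_gap: 45.0
```

Request:
move_arm(
  motion="0 0 -0.05 0 0 0;0 0 -0.1 0 0 0;0 0 -0.15 0 0 0;0 0 -0.2 0 0 0;0 0 -0.25 0 0 0;0 0 -0.3 0 0 0;0 0 -0.3 0 0 0",
)

```text
time: 5.37
tool_pos: [582.5, -265.2, 5.5]
tcp_rot: [-90.0, 0.0, 5.2]
ft_force: [-0.4, 0.6, -0.1]
finger_gap: 45.0
```

Request:
move_arm(
  motion="0 0 -0.03 0 0 0;0 0 -0.06 0 0 0;0 0 -0.09 0 0 0;0 0 -0.12 0 0 0;0 0 -0.15 0 0 0;0 0 -0.15 0 0 0",
)

```text
time: 5.87
tool_pos: [582.6, -265.3, 4.4]
tcp_rot: [-90.0, 0.0, 5.2]
ft_force: [-1.0, 1.6, 3.3]
finger_gap: 45.4
```

Request:
move_arm(
  motion="0 0 -0.03 0 0 0;0 0 -0.05 0 0 0;0 0 -0.05 0 0 0;0 0 -0.05 0 0 0",
)

```text
time: 6.2
tool_pos: [582.6, -265.3, 4.4]
tcp_rot: [-90.0, -0.0, 5.2]
ft_force: [-2.7, 1.4, 5.2]
finger_gap: 45.2
```

Request:
move_arm(
  motion="0 0 -0.05 0 0 0;0 0 -0.1 0 0 0;0 0 -0.15 0 0 0;0 0 -0.15 0 0 0;0 0 -0.15 0 0 0",
)

```text
time: 6.62
tool_pos: [583.3, -265.7, 4.3]
tcp_rot: [-90.1, -0.1, 5.2]
ft_force: [-4.5, 3.2, 14.9]
finger_gap: 44.8
```

Request:
move_arm(
  motion="-0.1 -0.01 -0.01 0 0 0;-0.25 -0.02 -0.01 0 0 0;-0.4 -0.035 -0.01 0 0 0;-0.55 -0.05 -0.01 0 0 0;-0.7 -0.06 -0.01 0 0 0;-0.85 -0.075 -0.01 0 0 0;-1 -0.09 -0.01 0 0 0;-1.15 -0.1 -0.01 0 0 0;-1.3 -0.115 -0.01 0 0 0;-1.45 -0.13 -0.01 0 0 0",
)

```text
time: 7.45
tool_pos: [570.9, -267.5, 4.4]
tcp_rot: [-90.2, -0.3, 5.2]
ft_force: [5.3, -0.4, 7.5]
finger_gap: 44.8
```

Request:
move_arm(
  motion="0 0 -0.05 0 0 0;0 0 -0.1 0 0 0;0 0 -0.12 0 0 0;0 0 -0.12 0 0 0",
)

```text
time: 7.78
tool_pos: [570.8, -267.6, 4.3]
tcp_rot: [-90.1, -0.3, 5.2]
ft_force: [0.3, 2.2, 15.6]
finger_gap: 45.0
```

```bash
cat >> h.py <<'E'
def tile_end(f):
    s=snap('wrist',f); t=readout.sense(); im=s['image'].min(2)
    v0=(im[:, :].astype(int)>140).astype(np.uint8)
    # component holding the pixels around centre column
    n,l,st,c=cv2.connectedComponentsWithStats(v0)
    best=max((i for i in range(1,n) if st[i,0]<250<st[i,0]+st[i,2]),key=lambda i:st[i,4])
    P=[]
    cols=range(st[best,0]+8,st[best,0]+st[best,2]-8)
    for u in cols:
        w=np.where(l[:,u]==best)[0]
        if len(w): P.append(ray(s,u,w[0]-.5,6.5)[:2])
    P=np.array(P); m=np.abs(P[:,0]-np.median(P[:,0]))<8; k=np.polyfit(P[m,1],P[m,0],1)
    rows=np.arange(st[best,1]+5,st[best,1]+25)
    L=[ray(s,np.where(l[v]==best)[0][0]-.5,v,6.5)[:2] for v in rows]; R=[ray(s,np.where(l[v]==best)[0][-1]+.5,v,6.5)[:2] for v in rows]
    yaw=-np.arctan(k[0]); yc=(np.median(L,0)+np.median(R,0))[1]/2; 
    print('tile yaw',np.degrees(yaw).round(2),'end centre',np.polyval(k,yc).round(1),yc.round(1),'width',np.linalg.norm((np.median(R,0)-np.median(L,0))).round(1),'tcp',t['tool_pos'].round(1),t['tcp_rot'].round(1),'F',t['ft_force'].round(1),t['time'])
E
python3 -c "
from h import *
tile_end('w2.png')"
```

```text
tile yaw 6.56 end centre 555.5 -268.5 width 98.7 tcp [ 570.8 -267.5    4.3] [-90.1  -0.3   5.2] F [-0.6  2.2 16.2] 7.8333
```

Request:
move_arm(
  motion="-0.08 -0.007 -0.03 0 0 0;-0.18 -0.015 -0.05 0 0 0;-0.3 -0.026 -0.07 0 0 0;-0.43 -0.04 -0.08 0 0 0;-0.56 -0.05 -0.09 0 0 0",
)

```text
time: 8.25
tool_pos: [567.4, -268.9, 4.4]
tcp_rot: [-90.3, -0.6, 5.2]
ft_force: [7.9, 0.0, 13.3]
finger_gap: 45.0
```

```bash
python3 -c "
from h import *
tile_end('w3.png')"
```

```text
tile yaw 7.6 end centre 552.7 -270.2 width 98.7 tcp [ 567.3 -268.9    4.4] [-90.3  -0.5   5.2] F [ 6.6  0.2 13.5] 8.3
```

Request:
move_arm(
  motion="-0.13 -0.012 -0.02 0.1 0 -0.2;-0.27 -0.024 -0.03 0.2 0 -0.4;-0.42 -0.04 -0.03 0.3 0 -0.6;-0.57 -0.05 -0.03 0.4 0 -0.8;-0.72 -0.06 -0.03 0.4 0 -1;-0.87 -0.075 -0.03 0.4 0 -1.2;-1.02 -0.09 -0.03 0.4 0 -1.4;-1.17 -0.1 -0.03 0.4 0 -1.6;-1.32 -0.115 -0.03 0.4 0 -1.8;-1.47 -0.13 -0.03 0.4 0 -2",
)

```text
time: 9.13
tool_pos: [552.8, -270.3, 4.3]
tcp_rot: [-89.9, -0.6, 3.2]
ft_force: [5.8, 1.2, 17.4]
finger_gap: 45.1
```

```bash
python3 -c "
from h import *
tile_end('w4.png')"
```

```text
tile yaw 6.17 end centre 538.4 -271.4 width 98.8 tcp [ 552.5 -270.4    4.3] [-89.9  -0.6   3.2] F [ 5.5  2.1 16.3] 9.1833
```

Request:
move_arm(
  motion="-0.15 -0.014 0.01 0 0 -0.1;-0.3 -0.028 0.01 0 0 -0.2;-0.45 -0.042 0.01 0 0 -0.3;-0.6 -0.056 0.01 0 0 -0.4;-0.75 -0.07 0.01 0 0 -0.5;-0.9 -0.08 0.01 0 0 -0.6;-1.05 -0.095 0.01 0 0 -0.7;-1.2 -0.11 0.01 0 0 -0.8;-1.35 -0.12 0.01 0 0 -0.9;-1.5 -0.135 0.01 0 0 -1",
)

```text
time: 10.02
tool_pos: [537.6, -271.8, 4.3]
tcp_rot: [-89.9, -0.6, 2.2]
ft_force: [5.8, 0.7, 15.1]
finger_gap: 45.1
```

```bash
python3 -c "
from h import *
tile_end('w5.png')
snap('side','s5.png')"
```

```text
tile yaw 5.11 end centre 523.1 -272.8 width 98.9 tcp [ 537.4 -271.9    4.3] [-89.9  -0.6   2.2] F [ 5.5  0.8 16.2] 10.0667
```

Request:
move_arm(
  motion="-0.15 -0.014 0 0 0 0;-0.3 -0.028 0 0 0 0;-0.45 -0.042 0 0 0 0;-0.6 -0.056 0 0 0 0;-0.75 -0.07 0 0 0 0;-0.9 -0.08 0 0 0 0;-1.05 -0.095 0 0 0 0;-1.2 -0.11 0 0 0 0;-1.35 -0.12 0 0 0 0;-1.5 -0.135 0 0 0 0",
)

```text
time: 10.95
tool_pos: [522.6, -273.4, 4.3]
tcp_rot: [-89.9, -0.6, 2.2]
ft_force: [5.7, 0.3, 16.1]
finger_gap: 44.9
```

```bash
python3 -c "
from h import *
tile_end('w6.png')
s=snap('side','s6.png')
cv2.imwrite('pics/s56.png',np.hstack([cv2.resize(x['image'][150:250,240:365],(500,400),interpolation=2) for x in (load('s5.png'),s)])[:, 60:860])"
```

```text
tile yaw 5.06 end centre 508.1 -274.4 width 99.0 tcp [ 522.4 -273.4    4.3] [-89.9  -0.6   2.2] F [ 4.4 -0.1 15.5] 11.0
```

View pics/s56.png

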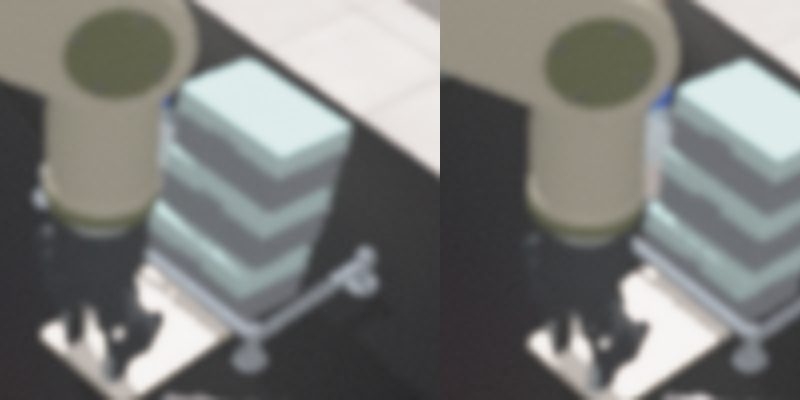

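The crops show the stack leaning back on the withdrawn tile but still stacked. I'll carry on gently.

Request:
move_arm(
  motion="-0.13 -0.012 0 0 0 0;-0.26 -0.024 0 0 0 0;-0.39 -0.035 0 0 0 0;-0.52 -0.047 0 0 0 0;-0.65 -0.06 0 0 0 0;-0.78 -0.07 0 0 0 0;-0.91 -0.08 0 0 0 0;-1.04 -0.094 0 0 0 0;-1.17 -0.105 0 0 0 0;-1.3 -0.12 0 0 0 0",
)

```text
time: 11.88
tool_pos: [509.7, -274.7, 4.3]
tcp_rot: [-89.9, -0.6, 2.2]
ft_force: [6.2, -0.2, 17.1]
finger_gap: 44.9
```

Request:
move_arm(
  motion="-0.12 -0.011 0 0 0 0;-0.24 -0.022 0 0 0 0;-0.36 -0.032 0 0 0 0;-0.48 -0.043 0 0 0 0;-0.6 -0.055 0 0 0 0;-0.75 -0.07 0 0 0 0;-0.9 -0.08 0 0 0 0;-1.05 -0.095 0 0 0 0;-1.2 -0.11 0 0 0 0;-1.35 -0.12 0 0 0 0",
)

```text
time: 12.72
tool_pos: [496.1, -276.0, 4.3]
tcp_rot: [-89.9, -0.6, 2.2]
ft_force: [5.1, -0.6, 16.7]
finger_gap: 45.2
```

```bash
python3 -c "
from h import *
tile_end('w7.png')
s=snap('side','s7.png')"
```

```text
tile yaw 5.1 end centre 481.6 -277.0 width 98.9 tcp [ 495.8 -276.     4.3] [-89.9  -0.5   2.2] F [ 4.5  1.1 16.9] 12.7667
```

Request:
move_arm(
  motion="-0.2 -0.018 0 0 0 0;-0.5 -0.045 0 0 0 0;-0.9 -0.08 0 0 0 0;-1.35 -0.12 0 0 0 0;-1.8 -0.16 0 0 0 0;-2.3 -0.2 0 0 0 0;-2.8 -0.25 0 0 0 0;-3.3 -0.3 0 0 0 0;-3.8 -0.34 0 0 0 0;-4.2 -0.37 0 0 0 0",
)

```text
time: 13.65
tool_pos: [453.9, -280.1, 4.2]
tcp_rot: [-90.0, -0.6, 2.2]
ft_force: [5.5, 0.4, 18.9]
finger_gap: 44.9
```

```bash
python3 -c "
from h import *
tile_end('w8.png')
s=snap('side','s8.png')"
```

```text
tile yaw 5.09 end centre 439.3 -281.1 width 99.0 tcp [ 453.4 -280.1    4.3] [-90.   -0.5   2.2] F [ 2.6 -0.2 17.9] 13.7
```

Request:
move_arm(
  motion="0 0 0.4 0 0 0;0 0 1 0 0 0.3;0.5 0 2 0 0 1;2 0.2 2.4 0 0 1.5;3.5 0.35 2.4 0 0 2;5 0.5 2.2 0 0 2.5;6 0.57 1.8 0 0 2.9;6.06 0.57 1.4 0 0 2.9;6.06 0.57 1.1 0 0 2.9;6.06 0.57 0.9 0 0 2.9",
)

```text
time: 14.58
tool_pos: [508.9, -271.0, 7.9]
tcp_rot: [-89.5, 0.1, 5.1]
ft_force: [-0.2, -0.3, 0.0]
finger_gap: 44.7
```

```bash
python3 -c "
from h import *
tile_end('w9.png')
s=snap('side','s9.png')
cv2.imwrite('pics/s9b.png',np.hstack([cv2.resize(x['image'][140:265,215:340],(400,400),interpolation=2) for x in (load('s7.png'),s)]))"
```

```text
tile yaw 4.71 end centre 439.5 -280.9 width 99.1 tcp [ 508.6 -271.     7.6] [-89.5   0.1   5.1] F [-0.1 -0.2  0.4] 14.6333
```

View pics/s9b.png

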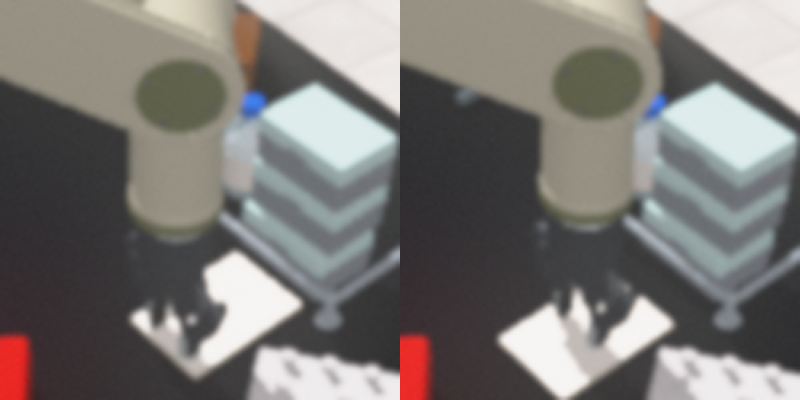

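Request:
move_arm(
  motion="0.2 -0.15 0 -0.1 0 0;0.5 -0.3 0 -0.3 0 0;0.55 -0.35 -0.06 -0.3 0 0;0.55 -0.35 -0.12 -0.3 0 0;0.55 -0.35 -0.18 -0.3 0 0;0.55 -0.35 -0.24 -0.3 0 0;0.55 -0.35 -0.3 -0.3 0 0;0.55 -0.35 -0.36 -0.3 0 0;0.55 -0.35 -0.42 -0.3 0 0;0.55 -0.35 -0.46 -0.3 0 0",
)

```text
time: 15.52
tool_pos: [515.4, -275.0, 4.4]
tcp_rot: [-89.9, -0.0, 5.1]
ft_force: [-2.0, 1.1, 5.0]
finger_gap: 45.1
```

Request:
move_arm(
  motion="0 0 -0.05 0 0 0;0 0 -0.1 0 0 0;0 0 -0.15 0 0 0;0 0.05 -0.16 0 0 0;0 0.15 -0.16 0 0 0;0 0.3 -0.17 0 0 0;0 0.45 -0.17 0 0 0;0 0.6 -0.17 0 0 0;0 0.8 -0.17 0 0 0;0 1 -0.17 0 0 0",
)

```text
time: 16.35
tool_pos: [516.9, -266.5, 4.3]
tcp_rot: [-90.1, -0.2, 5.1]
ft_force: [0.1, -2.1, 7.5]
finger_gap: 44.9
```

```bash
python3 -c "
from h import *
tile_end('w10.png')"
```

```text
tile yaw 4.92 end centre 441.1 -272.6 width 99.3 tcp [ 516.9 -266.1    4.3] [-90.1  -0.2   5.1] F [-0.8 -1.9  6.3] 16.4
```

Request:
move_arm(
  motion="0 0.2 -0.04 0 0 0;0 0.5 -0.08 0 0 0;0 0.9 -0.1 0 0 0;0 1.4 -0.1 0 0 0;0 1.9 -0.1 0 0 0;0 2.5 -0.1 0 0 0;0 3.1 -0.1 0 0 0;0 3.7 -0.1 0 0 0;0 4.3 -0.1 0 0 0;0 5 -0.1 0 0 0",
)

```text
time: 17.23
tool_pos: [517.9, -217.0, 4.3]
tcp_rot: [-90.1, -0.3, 5.0]
ft_force: [0.0, -4.0, 11.3]
finger_gap: 44.4
```

```bash
python3 -c "
from h import *
tile_end('w11.png')"
```

```text
tile yaw 4.9 end centre 442.1 -223.1 width 99.3 tcp [ 517.9 -215.7    4.3] [-90.1  -0.3   5.1] F [-0.8 -2.  11.5] 17.2833
```

Request:
move_arm(
  motion="0 0.5 -0.02 0 0 0;0 1.2 -0.02 0 0 0;-0.1 2.1 -0.02 0 0 0;-0.1 3.1 -0.02 0 0 0;-0.2 4.1 -0.02 0 0 0;-0.2 5.1 -0.02 0 0 0;-0.3 6.1 -0.02 0 0 0;-0.3 7.1 -0.02 0 0 0;-0.3 8.1 -0.02 0 0 0;-0.3 9 -0.02 0 0 0",
)

```text
time: 18.12
tool_pos: [515.4, -126.3, 4.3]
tcp_rot: [-90.1, -0.3, 5.1]
ft_force: [0.7, -4.1, 13.8]
finger_gap: 44.8
```

Request:
move_arm(
  motion="0 1 -0.01 0 0 0;0 2 -0.01 0 0 0;0 3 -0.01 0 0 0;0 4 -0.01 0 0 0;0 5 -0.01 0 0 0;0 6 -0.01 0 0 0;0 7 -0.01 0 0 0;0 8 -0.01 0 0 0;0 9 -0.01 0 0 0;0 9.7 -0.01 0 0 0",
)

```text
time: 18.95
tool_pos: [515.8, -28.6, 4.3]
tcp_rot: [-90.1, -0.4, 5.1]
ft_force: [0.2, -5.0, 15.5]
finger_gap: 45.0
```

```bash
python3 -c "
from h import *
tile_end('w12.png')"
```

```text
tile yaw 4.97 end centre 439.9 -34.8 width 99.1 tcp [515.7 -27.6   4.3] [-90.   -0.4   5.1] F [-0.1  0.9 15.4] 19.0
```

Tracking well. On towards y ≈ 200 in front of the stand.

Request:
move_arm(
  motion="0 0.7 0.02 0 0 0;0 1.7 0.02 0 0 0;0 2.7 0.02 0 0 0;0 3.7 0.02 0 0 0;0 4.7 0.02 0 0 0;0 5.7 0.02 0 0 0;0 6.7 0.02 0 0 0;0 7.7 0.02 0 0 0;0 8.7 0.02 0 0 0;0 9.7 0.02 0 0 0",
)

```text
time: 19.83
tool_pos: [515.6, 68.7, 4.3]
tcp_rot: [-90.0, -0.3, 5.1]
ft_force: [-0.1, -5.1, 14.7]
finger_gap: 45.2
```

Request:
move_arm(
  motion="0 1 0.02 0 0 0;0 2 0.02 0 0 0;0 3 0.02 0 0 0;0 4 0.02 0 0 0;0 5 0.02 0 0 0;0 6 0.02 0 0 0;0 7 0.02 0 0 0;0 7.8 0.02 0 0 0;0 8.5 0.02 0 0 0;0 9 0.02 0 0 0",
)

```text
time: 20.67
tool_pos: [515.2, 159.4, 4.3]
tcp_rot: [-89.9, -0.3, 5.1]
ft_force: [0.9, -4.8, 13.9]
finger_gap: 45.0
```

```bash
python3 -c "
from h import *
tile_end('w13.png')
s=load('w13.png')
cv2.imwrite('pics/w13b.png',cv2.resize(s['image'],(800,600)))"
```

```text
tile yaw 4.94 end centre 439.4 153.1 width 99.1 tcp [515.2 160.    4.3] [-89.9  -0.3   5.1] F [-0.3 -1.1 14.4] 20.7167
```

View pics/w13b.png

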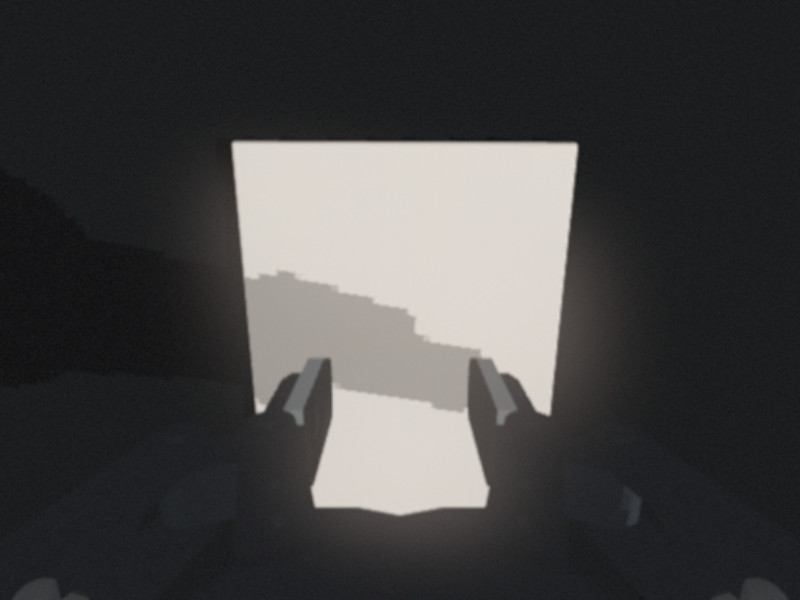

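Request:
move_arm(
  motion="0 0.4 0.01 0 0 0;0 0.9 0.01 0 0 0;0 1.5 0.01 0 0 0;0 2.2 0.01 0 0 0;0 2.9 0.01 0 0 0;0 3.4 0.01 0 0 0;0 3.8 0.01 0 0 0;0 4 0.01 0 0 0;0 4 0.4 0 0 0;0 4 1.2 0 0 0",
)

```text
time: 21.55
tool_pos: [511.6, 198.9, 13.1]
tcp_rot: [-89.9, 0.1, 5.1]
ft_force: [-0.9, -0.5, -0.2]
finger_gap: 45.0
```

Request:
move_arm(
  motion="0 0 1 0 0 0;1 0 3 0 0 0;2 0 5 0 0 0;4 0.3 7.5 0 0 0;6 0.5 10 0 0 0;7 0.5 12 0 0 0;8 0.6 12.5 0 0 0;8.5 0.6 13 0 0 0;8.5 0.6 13 0 0 0;8.5 0.6 13 0 0 0",
)

```text
time: 22.38
tool_pos: [596.8, 204.8, 143.1]
tcp_rot: [-89.9, 0.1, 5.1]
ft_force: [-0.1, -0.3, -0.7]
finger_gap: 45.3
```

```bash
python3 -c "
from h import *
tile_end('w14.png')
s=load('w14.png')
cv2.imwrite('pics/w14b.png',cv2.resize(cv2.convertScaleAbs(s['image'],alpha=1.5,beta=20),(800,600)))"
```

```text
tile yaw 5.03 end centre 441.0 194.0 width 100.3 tcp [596.2 204.8 142.4] [-89.9   0.1   5.1] F [ 0.2 -1.3 -0.2] 22.4333
```

View pics/w14b.png

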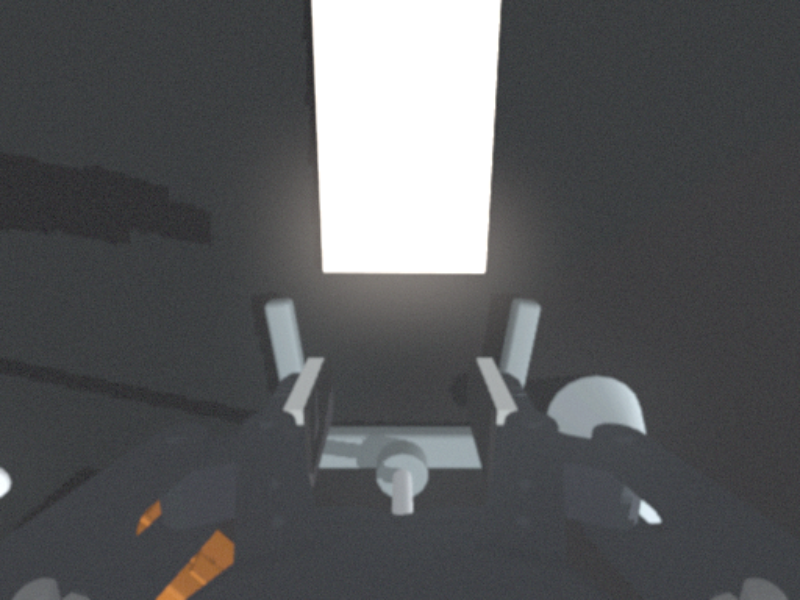

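The wrist view shows the tile's far edge at row 272, columns 323–487. The feet tips' inner edges are at (291,300) and (515,302), the crosspiece edge is at about row 427, and the boss is at (402,475).

```bash
python3 - <<'E'
from h import *
s=load('w14.png');f=lambda u,v,z:ray(s,u*.64,v*.64,z)[:2]
g=cv2.GaussianBlur(s['image'],(3,3),0).mean(2)
# crosspiece near edge: strongest dark->light going down, rows 262..285
P=[]
for u in list(range(213,232))+list(range(278,298)):
    c=np.diff(g[262:284,u]);k=c.argmax();P.append(f(u/.64,(262+k+1)/.64,14))
P=np.array(P);k=np.polyfit(P[:,1],P[:,0],1);print('crosspiece yaw',np.degrees(-np.arctan(k[0])),'resid',np.std(P[:,0]-np.polyval(k,P[:,1])),'x at y=210',np.polyval(k,210), P[[0,-1]])
for n,p in dict(Ltip=(292,301),Rtip=(514,302),L2=(303,372),R2=(502,380)).items(): print(n,f(*p,14))
print('boss',f(402,470,30))
# tile far edge
Q=[]
for u in range(215,304):
    c=np.diff(g[165:185,u]);j=c.argmin();Q.append(f((u+.5)/.64,(165+j+.5)/.64+.5,6.5))
Q=np.array(Q);q=np.polyfit(Q[:,1],Q[:,0],1);print('tile far yaw',np.degrees(-np.arctan(q[0])))
print('tile corners',f(323,272,6.5),f(487,272,6.5))
E
```

```text
crosspiece yaw 4.922206022577798 resid 5.437949891161584e-14 x at y=210 690.6202583632635 [[694.23749422 167.9980533 ]
 [686.81669043 254.16556295]]
Ltip [610.56683945 139.03615818]
Rtip [599.4956111  273.95662423]
L2 [656.92819756 147.20202123]
R2 [651.52330346 274.21727463]
boss [711.82990949 215.19783486]
tile far yaw 4.279618321092246
tile corners [592.59525926 155.95981859] [583.85145531 256.57102976]
```

Request:
move_arm(
  motion="-1.5 0 -1.5 0 0 0;-3.5 -0.2 -3.5 0 0 0;-5.5 -0.3 -5.5 0 0 0;-7 -0.4 -7.5 0 0 0;-8 -0.5 -9.5 0 0 0;-8.3 -0.5 -11 0 0 0;-8.3 -0.5 -12 0 0 0;-8.3 -0.5 -12.6 0 0 0;-8.3 -0.5 -13 0 0 0;-8.3 -0.5 -13.1 0 0 0",
)

```text
time: 23.27
tool_pos: [514.5, 200.0, 12.3]
tcp_rot: [-89.9, 0.0, 5.1]
ft_force: [0.8, 0.5, 0.0]
finger_gap: 45.0
```

Request:
move_arm(
  motion="0 0 -0.06 0 0 0;0 0 -0.12 0 0 0;0 0 -0.18 0 0 0;0 0 -0.25 0 0 0;0 0 -0.32 0 0 0;0 0 -0.39 0 0 0;0 0 -0.46 0 0 0;0 0 -0.53 0 0 0;0 0 -0.6 0 0 0;0 0 -0.66 0 0 0",
)

```text
time: 24.1
tool_pos: [514.3, 200.0, 5.9]
tcp_rot: [-89.9, 0.0, 5.1]
ft_force: [-0.1, -0.3, -0.2]
finger_gap: 44.9
```

Request:
move_arm(
  motion="0 0 -0.05 0 0 0;0 0 -0.1 0 0 0;0 0 -0.15 0 0 0;0 0 -0.2 0 0 0;0 0 -0.2 0 0 0",
)

```text
time: 24.52
tool_pos: [514.5, 200.1, 4.4]
tcp_rot: [-89.9, -0.0, 5.1]
ft_force: [-1.5, -1.0, 4.9]
finger_gap: 44.9
```

Request:
move_arm(
  motion="0 0 -0.05 0 0 0;0 0 -0.1 0 0 0;0 0 -0.12 0 0 0;0.1 0 -0.12 0 0 0;0.3 0 -0.12 0 0 0;0.6 0.02 -0.12 0 0 0;0.95 0.04 -0.12 0 0 0;1.35 0.07 -0.12 0 0 0;1.75 0.1 -0.12 0 0 0;2.2 0.13 -0.12 0 0 0",
)

```text
time: 25.35
tool_pos: [537.4, 201.7, 4.3]
tcp_rot: [-89.9, -0.1, 5.1]
ft_force: [-3.2, -0.3, 10.5]
finger_gap: 44.9
```

```bash
python3 -c "
from h import *
tile_end('w15.png')"
```

```text
tile yaw 7.56 end centre 460.8 191.5 width 99.2 tcp [538.3 201.7   4.4] [-89.9  -0.2   5.1] F [-0.3  0.7  8.2] 25.4
```

Request:
move_arm(
  motion="0 0 -0.05 -0.15 0 -0.4;0.2 0 -0.08 -0.3 0 -0.8;0.5 0.02 -0.08 -0.3 0 -1.2;0.8 0.04 -0.08 -0.3 0 -1.6;1.1 0.06 -0.08 -0.3 0 -2;1.4 0.09 -0.08 -0.3 0 -2.4;1.7 0.11 -0.08 -0.3 0 -2.6;2 0.13 -0.08 -0.3 0 -2.6;2.3 0.15 -0.08 -0.3 0 -2.6;2.6 0.17 -0.08 -0.3 0 -2.6",
)

```text
time: 26.23
tool_pos: [563.9, 203.8, 4.3]
tcp_rot: [-90.1, -0.1, 2.5]
ft_force: [-4.5, -0.7, 15.4]
finger_gap: 45.1
```

```bash
python3 -c "
from h import *
tile_end('w16.png')"
```

```text
tile yaw 4.1 end centre 486.1 197.9 width 99.1 tcp [564.5 203.8   4.3] [-90.1  -0.2   2.5] F [-2.7  0.5 13.7] 26.2833
```

Request:
move_arm(
  motion="0.2 0 0 0 0 0.2;0.5 0.02 0 0 0 0.4;0.8 0.04 0 0 0 0.6;1.1 0.06 0 0 0 0.8;1.4 0.09 0 0 0 0.9;1.7 0.11 0 0 0 0.9;2 0.14 0 0 0 0.9;2.3 0.16 0 0 0 0.9;2.6 0.19 0 0 0 0.9;3 0.22 0 0 0 0.9",
)

```text
time: 27.12
tool_pos: [593.7, 205.9, 4.3]
tcp_rot: [-90.1, -0.1, 3.4]
ft_force: [-4.7, 0.2, 14.4]
finger_gap: 44.8
```

```bash
python3 -c "
from h import *
tile_end('w17.png')"
```

```text
tile yaw 3.66 end centre 515.2 200.5 width 99.2 tcp [594.6 206.    4.4] [-90.1  -0.2   3.4] F [-1.8  1.2 11.4] 27.1667
```

Request:
move_arm(
  motion="0.1 0 -0.03 0.1 0 0.3;0.3 0.02 -0.03 0.15 0 0.6;0.5 0.04 -0.03 0.15 0 0.9;0.7 0.06 -0.03 0.15 0 1.2;0.9 0.08 -0.03 0.15 0 1.5;1.1 0.1 -0.03 0.15 0 1.8;1.3 0.11 -0.03 0.15 0 1.8;1.5 0.13 -0.03 0.15 0 1.8;1.7 0.15 -0.03 0.15 0 1.8;1.8 0.16 -0.03 0.15 0 1.8",
)

```text
time: 28.0
tool_pos: [612.0, 207.5, 4.3]
tcp_rot: [-90.0, -0.2, 5.2]
ft_force: [-5.1, 0.0, 15.3]
finger_gap: 45.0
```

```bash
python3 -c "
from h import *
tile_end('w18.png')"
```

```text
tile yaw 5.42 end centre 533.4 199.9 width 99.4 tcp [612.1 207.5   4.3] [-90.   -0.2   5.2] F [-3.3 -0.7 16. ] 28.05
```

Request:
move_arm(
  motion="0.1 0.01 0 0 0 -0.1;0.2 0.02 0 0 0 -0.2;0.3 0.03 0 0 0 -0.3;0.4 0.035 0 0 0 -0.3;0.5 0.045 0 0 0 -0.3;0.6 0.05 0 0 0 -0.3;0.7 0.06 0 0 0 -0.3;0.8 0.07 0 0 0 -0.3",
)

```text
time: 28.72
tool_pos: [619.8, 208.2, 4.3]
tcp_rot: [-90.0, -0.2, 4.9]
ft_force: [-5.0, -0.0, 15.8]
finger_gap: 45.1
```

```bash
python3 -c "
from h import *
tile_end('w19.png')"
```

```text
tile yaw 5.13 end centre 541.2 201.0 width 99.3 tcp [620.  208.2   4.3] [-90.   -0.2   4.9] F [-5.2  0.2 14.9] 28.7667
```

Request:
move_arm(
  motion="0.08 0.007 0 0 0 0;0.16 0.014 0 0 0 0;0.24 0.02 0 0 0 0;0.32 0.03 0 0 0 0;0.4 0.035 0 0 0 0;0.4 0.035 0 0 0 0",
)

```text
time: 29.27
tool_pos: [623.9, 208.5, 4.3]
tcp_rot: [-90.0, -0.2, 4.9]
ft_force: [-4.8, -0.3, 14.8]
finger_gap: 45.0
```

```bash
python3 -c "
from h import *
tile_end('w20.png')"
```

```text
tile yaw 5.13 end centre 545.3 201.4 width 99.4 tcp [623.9 208.5   4.3] [-90.   -0.2   4.9] F [-4.8 -1.2 15.4] 29.3167
```

Request:
move_arm(
  motion="0.08 0.007 0 0 0 0;0.16 0.014 0 0 0 0;0.24 0.02 0 0 0 0;0.32 0.03 0 0 0 0;0.4 0.035 0 0 0 0;0.4 0.035 0 0 0 0",
)

```text
time: 29.82
tool_pos: [626.7, 208.8, 4.3]
tcp_rot: [-90.0, -0.0, 4.9]
ft_force: [-11.0, -1.8, 20.6]
finger_gap: 44.7
```

```bash
python3 -c "
from h import *
tile_end('w21.png')"
```

```text
tile yaw 5.03 end centre 548.0 201.7 width 99.2 tcp [626.7 208.8   4.3] [-90.   -0.    4.9] F [-11.8  -1.1  20.2] 29.8667
```

The tile has stopped: Fx jumped to -11 N and the yaw is 5.0°. I'll lift off and inspect from above.

Request:
move_arm(
  motion="0 0 0.1 0 0 0;0 0 0.3 0 0 0;0 0 0.8 0 0 0;-0.5 0 2.5 0 0 0;-1.2 0 4.5 0 0 0;-2 0 7 0 0 0;-2.5 0 10 0 0 0;-2.5 0 12 0 0 0;-2.5 0 12 0 0 0;-2.5 0 12 0 0 0",
)

```text
time: 30.7
tool_pos: [602.7, 208.5, 123.8]
tcp_rot: [-90.0, -0.2, 4.9]
ft_force: [-0.4, -0.3, -1.1]
finger_gap: 45.3
```

```bash
python3 -c "
from h import *
tile_end('w22.png')
s=load('w22.png')
cv2.imwrite('pics/w22b.png',cv2.resize(s['image'][150:342,128:384],(800,600),interpolation=2))"
```

```text
tile yaw 4.8 end centre 547.0 202.1 width 100.0 tcp [601.6 208.2 121.9] [-90.   -0.    4.9] F [-0.2 -0.  -0.9] 30.75
```

View pics/w22b.png

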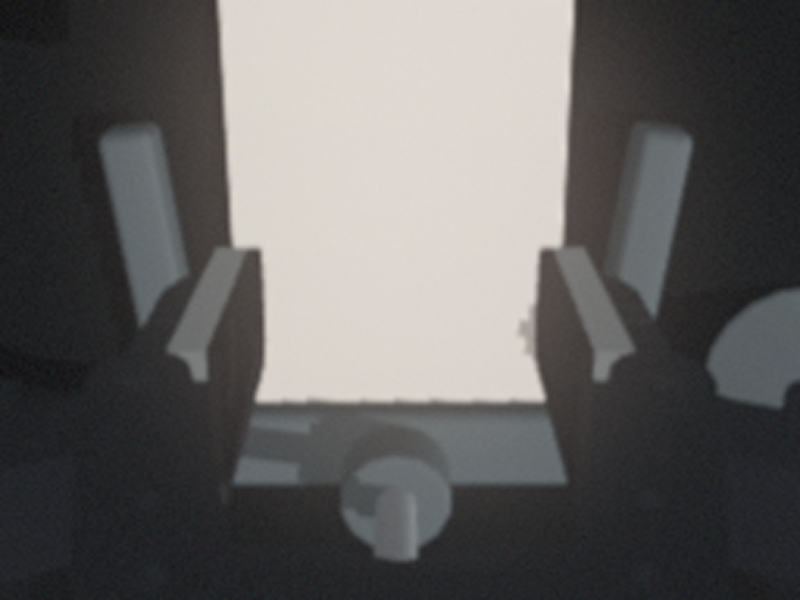

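The close-up shows the tile edge level at row 402 and flush against the crosspiece face, with equal gaps of about 40 px to the two feet. Last, I'll check the stack and the bystanders.

```bash
python3 - <<'E'
from h import *
b=snap('side','s23.png');a=snap('scene','a23.png');A=load('a.png');B=load('b.png')
f=lambda s,u,v:cv2.resize(s['image'][v:v+100,u:u+133],(400,300),interpolation=2)
cv2.imwrite('pics/fin.png',np.vstack([np.hstack([f(b,250,145),f(a,150,165)]),np.hstack([f(b,190,120),f(a,270,235)])]))
for n,X,Y in(('scene',A,a),('side',B,b)):
    H=[cv2.inRange(cv2.cvtColor(q['image'],cv2.COLOR_BGR2HSV),(105,150,80),(125,255,255))[160:260] for q in(X,Y)]
    r0={'scene':(slice(50,80),slice(220,240)),'side':(slice(0,30),slice(285,300))}[n]
    print(n,'cap centroid before/after',[tuple(np.mean(np.nonzero(h[r0]),1).round(2)) for h in H])
E
```

```text
scene cap centroid before/after [(np.float64(16.76), np.float64(8.6)), (np.float64(16.69), np.float64(8.55))]
side cap centroid before/after [(np.float64(11.19), np.float64(7.7)), (np.float64(11.81), np.float64(8.5))]
```

View pics/fin.png

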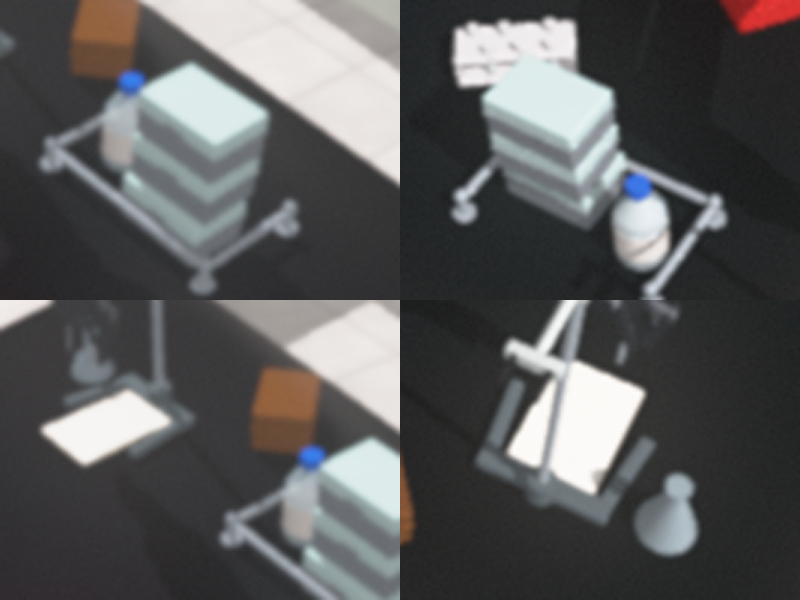

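```bash
python3 -c "
from h import *
r.hand_in()"
```

```text
the job is handed in; nothing more can be done
```

The tile is out from under the boxes and sits between the stand's feet, with its edge against the crosspiece. I handed the job in at about 31 s of the 72 s.

- **Draw:** I pressed the bare end at about 15–17 N, never reading above 19 N, and pulled it out at about 18 mm/s. In the first centimetre the fingers slipped about 7 mm on the glaze. The tile also swung about 2.5°, and I corrected that on the way out. The boxes leaned back as the tile left, then settled upright and still stacked, with millimetre-size offsets between them.
- **Slide and fit:** I slid the tile sideways by pressing its middle, then pushed it in between the feet. It swung about 2.5° again early in the push, and I straightened it.

**Last checks:**
- **Fit:** The tile stopped with a push-back of about 11 N. Its yaw was 4.8–5.0° against about 5° for the stand, with no visible gap at the crosspiece and equal gaps to both feet.
- **Bystanders:** The bottle, flask and tube rack look undisturbed, and the hand was clear of everything. The bottle cap was the only one I measured. It held still to 0.1 px in the scene view but read about 0.8 px different in the side view, probably because the lowered stack now hides less of it.
- **Disagreement:** My camera estimate put the crosspiece about 7 mm nearer than where the tile actually stopped. I trusted the contact force and the close-up view instead.
- **Force:** The press reached about 20.5 N at the final stop, just over the suggested 12–20 N but well under the 30 N at which the tile cracks.

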